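Turn the airing tea tablet over in its turning tray

TASK

Two small hinged bamboo turning trays stand on the cabinet top, one airing a square tea tablet and the other a round tea cake. Turn the square tablet over: tip its tray up by the thumb tab until the tablet tumbles across onto its other face on the opposite slope, then lower the tray gently by hand back down to its rest and let go. Do not touch the tea with the gripper or let the tray drop, and leave the round cake, its tray, the frog, the cup and the bamboo tiers as they are.

Things in the scene. Friction and masses are not known exactly. Their poses are not given: they have to be found in the camera images.
- tablet: Square pressed-tea tablet, dark brown, 52 x 52 x 10 mm, about 45 g, loose in its tray. Origin at its centre; z axis points out of the scored face (grid of grooves), up at the start; the other face is plain with one round mark. Starts lying on the tray's near slope, its lower edge in the valley.
- cake: Round pressed-tea cake, dark brown, 54 mm across, 10 mm thick, loose in the other tray in the same way; origin at its centre. A bystander.
- square_tray (a joint): Tilt of the square tablet's tray (rad): 0 = down on its rest, grows as the tab end is lifted, stop at 1.25. Light hinge (about 2 N at the tab); falls back if let go. Inside it is a V trough: near (tab side) and far slope, 35 degrees steep when down, meeting in a valley parallel to the hinge. The tablet topples to the far slope past about 0.8 rad (lift slowly to 0.95 to 1.1) and stays there.
- square_tray_tab (a point): Centre of that tray's thumb tab: upright disc 30 mm across, 12 mm thick, 30 mm out from the tray's robot-side end, mid-width, 65 mm above the table when down. Its flat faces look along the hinge axis: pinch from above, fingers either side; it turns between the pads. Swings up and over at 158 mm radius about the hinge. Axes tilt with the tray: x from tab to hinge, y along the hinge.
- square_tray_hinge (a point): Point on that tray's hinge axis, mid-width, 65 mm above the table, at the tray's far end. x axis level, from tab towards hinge; y axis = hinge axis. Fixed stand: base 150 x 100 x 8 mm centred 62 mm towards the tab; posts 78 mm high, 45 mm either side.
- square_tray_far (a point): Point on the surface of that tray's far slope, mid-width, 34 mm up from the valley: where the tablet should finish, scored face down. Moves with the tray. Slopes are 75 mm long, 64 mm wide between walls. Tray 133 x 74 mm without the tab, wall tops 8 mm above the hinge axis.
- round_tray (a joint): Tilt (rad) of the other, identical tray that holds the round cake; 0 = down. A bystander.
- round_tray_hinge (a point): Hinge point of the round cake's tray, as for the square one. Its tab lies 158 mm along -x of this point.
- frog: Green-brown ceramic pet frog, about 60 x 46 mm, 57 mm high; origin at the centre of its underside. Bystander.
- cup: Glazed brown cup, 72 mm across the rim, 62 mm high; origin at the centre of its underside. Bystander.
- tiers: Stack of three bamboo tiers, 200 x 260 x 135 mm, with tea pick, tongs and a small white jar (to 172 mm high) on the top one; fixed; origin at the centre of its underside. Bystander.
Things that resemble listed ones, but are neither listed nor needed, are in the scene too. What is shaped like the tablet but green, pink or turquoise is not meant.

How it is judged:
By the outcome, as a careful person would: the job done as asked, in the order asked, and still so for the second after the job is handed in, with the robot touching nothing.
It also fails if it takes over 42 s, if anything falls off the work surface, if the arm or the gripper's body presses on something with over 40 N, if the wrist force passes 120 N, or if a joint passes its speed limit or range.

ROBOT

A 6-joint arm with a two-finger parallel gripper is mounted at the origin on the work surface. World frame = base frame: x ahead of the robot, y to its left, z up, the work surface at z = 0. Lengths are in m, angles in rad, forces in N, time in s.
With the tool pointing down it reaches from about 0.4 to 0.825 m from the base axis. Payload 7 kg.
Tool frame: the origin (TCP) lies between the finger pads; the fingertips stand 25 mm ahead of it and the grasp point (between the pads) lies 6 mm ahead of it (arm.tip_extent is the z of the fingertips in the tool frame, in m); z points along the fingers, x is the direction in which the jaws open and shut, and the axes are right-handed (so a half turn about z gives the same grasp; the last joint's range is limited). The gripper opens to 88 mm and grips with 3 to 60 N. Pads are 19 mm wide; open, the fingers measure 130 mm over their backs; the gripper's body (78 mm by 193 mm) begins 47 mm behind the grasp point.
Start: joints at [-0.93, 0.359, 0.012, 0, -1.224, -0.288], TCP at [0.233, -0.633, 0.215] pointing down, gripper open.
Joint ranges: [-3.07, 3.07], [-1.43, 2.12], [-1.02, 1.25], [-3.03, 1.67], [-3.05, -0], [-3.03, 3.03]. Speed limits (rad/s): [2.39, 2.39, 3.01, 3.14, 3.14, 3.14].

INTERFACE

Orientations are given as [roll, pitch, yaw] about the fixed x, y, z axes, in that order (R = Rz(yaw) Ry(pitch) Rx(roll)).
In Python, from station import monitor, grab_frame, job_done, arm gives the robot as it stands.
- The arm moves only by the shell command python3 -m jog 'ROWS' [FORCE]. ROWS is JSON, a list that holds one entry, the list of rows, each a list of 7 numbers: the shift along the world's x, y, z in m, then the turn, a rotation vector about the world's x, y, z in rad, then the opening, from 0 (shut) to 1 (fully open). In form: [[[dx, dy, dz, ax, ay, az, claw], ...]]. A call has 1 to 20 rows; each row shifts and turns the commanded pose from where the row before left it; what a row does not reach is not made up. A row lasts 1/8 s, in which the tool goes at most 62.5 mm and 10.7 degrees, less where a joint would pass 70% of its speed; a pose out of reach is approached as far as the arm can. A call is refused whole if a number of a shift passes 0.0625 or a number of a turn 0.188, either way. A call with a gripper value outside its range is refused whole. The fingers move at their own pace and stop on an object; FORCE is the grip in N (left out, the last holds). Time passes only in rows, so rows that do not move let the fingers close. It gives the time, the measured TCP pose, the force and the opening at its end, in the units of the state.
- monitor.get_state(): the state, without advancing time (a new reading comes with each control period).
- grab_frame(name): name is "side" or "top" or "wrist"; returns a dict with "pixels" (480x640x3 uint8, red, green, blue), "K" (3x3 intrinsics, pixels), "k1" (the pictures are not rectified: a ray, as slopes to the right and down, at radius r is drawn at 1 + k1 r^2 times it, then the intrinsics apply), "view" (4x4, takes a point from world to camera coordinates); the wrist camera has in their place "hand_eye" (4x4, takes a point from camera to tool coordinates, whose origin is the TCP and whose axes are the tool frame's). Camera axes: x right, y down, z forward; pixel columns grow to the right and rows downward; lengths in m; the calibration is good to about 2 mm. A picture is of the moment at which its call begins: read the wrist's pose just before it. There is no depth.
- job_done(): hands the job in, once; it reports no verdict.
The state is a dict: "t": time; "q": joint angles; "qd": joint speeds; "joint_efforts": joint torques, N m; "eef_pos": TCP position; "ee_rot": TCP orientation; "force": force on the tool from outside, world axes, zero at the start; "moment": the same for the moment, N m; "width": finger opening in m.
Only numpy, scipy, OpenCV 4.12 (cv2) and the standard library are available. Lean on these libraries where they do the work, as an engineer would, in place of code of your own. Each camera call takes 0.05 s, during which the arm holds its last target.

## Working session

There is one attempt and no reset: what is moved stays moved. The work goes in short steps, Python scripts to look and compute and a shell command to move; the robot and the scene stay as the last step left them, time stands still between calls to the robot, and variables do not carry over. Pictures are saved under pics/ and viewed, and the job is handed in when it is done.

```bash
ls; mkdir -p pics
python3 - <<'E'
from station import monitor, grab_frame, arm
import cv2
s=monitor.get_state(); print(s['t'],s['eef_pos'],s['ee_rot'],s['width'],arm.tip_extent)
for n in ['side','top','wrist']:
    f=grab_frame(n); cv2.imwrite(f'pics/{n}0.png',f['pixels'][:,:,::-1]); print(n,f['K'].tolist() if hasattr(f['K'],'tolist') else f['K'],f['k1'],f.get('view',f.get('hand_eye')))
E
```

```text
pics
0.0 [ 0.23300996 -0.63294656  0.21431868] [-3.14143957e+00 -1.66448634e-03  1.92345901e+00] 0.08760862715054908 0.025
side [[594.2849938487948, 0.0, 314.0034456764972], [0.0, 594.2849938487948, 237.16849993066367], [0.0, 0.0, 1.0]] -0.052359774696015285 [[-0.98605034 -0.16492154 -0.02248602  0.60229236]
 [-0.06878995  0.5267992  -0.8472016   0.12007993]
 [ 0.15156741 -0.83383661 -0.53079547  1.35134024]
 [ 0.          0.          0.          1.        ]]
top [[443.18852286997725, 0.0, 327.3363263332793], [0.0, 443.18852286997725, 240.2048858651299], [0.0, 0.0, 1.0]] 0.02030918187239641 [[ 1.75728826e-03 -9.99875933e-01 -1.56534707e-02 -3.30897781e-02]
 [-9.93542879e-01  3.00621874e-05 -1.13457247e-01  5.93356164e-01]
 [ 1.13443641e-01  1.57517714e-02 -9.93419560e-01  9.91274730e-01]
 [ 0.00000000e+00  0.00000000e+00  0.00000000e+00  1.00000000e+00]]
wrist [[410.8922330925651, 0.0, 320.4846719388188], [0.0, 410.8922330925651, 247.13393601047426], [0.0, 0.0, 1.0]] 0.033335793687733165 [[ 9.99999793e-01  6.22527642e-04  1.62404503e-04  2.68782759e-04]
 [-6.43298436e-04  9.63942969e-01  2.66108135e-01 -7.27853003e-02]
 [ 9.11099037e-06 -2.66108184e-01  9.63943170e-01 -1.69285109e-01]
 [ 0.00000000e+00  0.00000000e+00  0.00000000e+00  1.00000000e+00]]
```

View pics/side0.png

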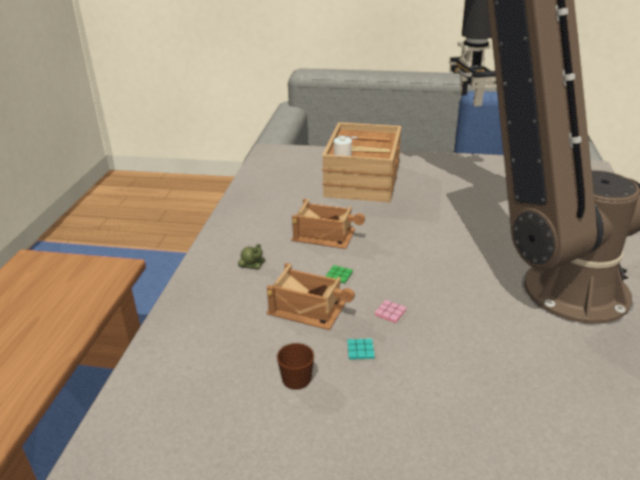

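View pics/top0.png

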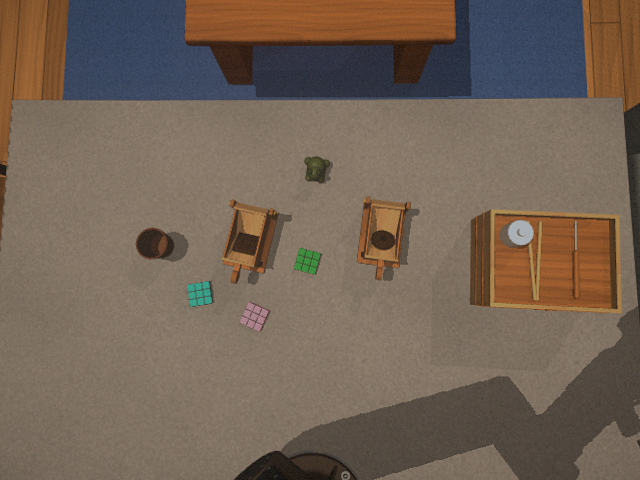

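View pics/wrist0.png

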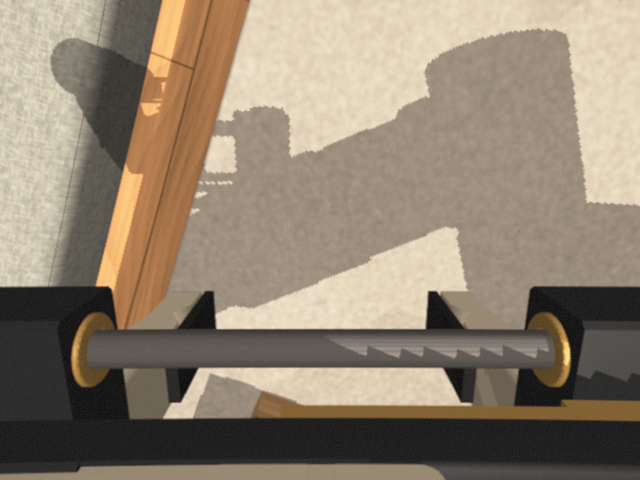

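Candidates for the tablet in the top view: a dark square in the left tray (246,243), a dark disc in the right tray (383,240), and loose tiles in green (308,261), pink (255,317) and turquoise (200,294). I choose the left tray and check it in a close crop.

Run:
```python
import cv2,numpy as np
t=cv2.imread('pics/top0.png'); s=cv2.imread('pics/side0.png')
a=cv2.resize(t[190:290,210:290],None,fx=5,fy=5,interpolation=cv2.INTER_CUBIC)
b=cv2.resize(s[255:335,255:365],None,fx=3.6,fy=3.6,interpolation=cv2.INTER_CUBIC)
c=np.zeros((500,800,3),np.uint8); c[:a.shape[0],:400]=a; c[:b.shape[0],402:402+b.shape[1]]=b[:,:398]
cv2.imwrite('pics/crop1.png',c)
```

```text
(no output)
```

View pics/crop1.png

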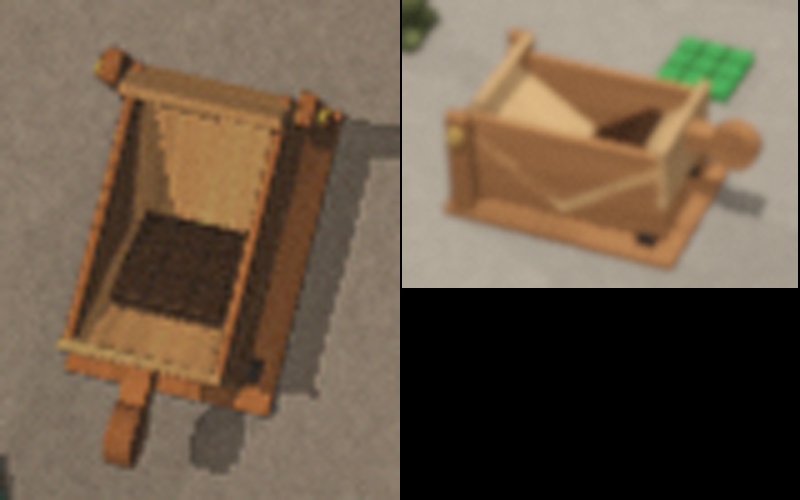

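The crop shows the dark, grooved square on the near slope with the tab at top-view pixel (235,276). In the side view the tab disc is at (348,295). Now I measure.

```bash
cat > h.py <<'E'
import numpy as np,cv2
from station import grab_frame,monitor
from scipy.spatial.transform import Rotation as Ro
def tool():
    s=monitor.get_state(); T=np.eye(4); T[:3,:3]=Ro.from_euler('xyz',s['ee_rot']).as_matrix(); T[:3,3]=s['eef_pos']; return T
def ray(f,uv,T=None):
    K=np.array(f['K']); d=np.array([(uv[0]-K[0,2])/K[0,0],(uv[1]-K[1,2])/K[1,1]])
    p=d.copy()
    for _ in range(20): p=d/(1+f['k1']*(p@p))
    M=np.linalg.inv(np.array(f['view'])) if T is None else T@np.array(f['hand_eye'])
    v=M[:3,:3]@np.array([p[0],p[1],1]); return M[:3,3],v/np.linalg.norm(v)
def onz(f,uv,z,T=None):
    o,v=ray(f,uv,T); return o+v*(z-o[2])/v[2]
def tri(r1,r2):
    A=np.stack([r1[1],-r2[1]],1); s=np.linalg.lstsq(A,r2[0]-r1[0],rcond=None)[0]
    a=r1[0]+s[0]*r1[1]; b=r2[0]+s[1]*r2[1]; return (a+b)/2,np.linalg.norm(a-b)
E
python3 - <<'E'
from h import *
t=grab_frame('top'); s=grab_frame('side')
c=lambda u,v:(210+u/5,190+v/5)
r=lambda p:np.round(p,4)
for n,uv,z in [('postL',c(112,65),.078),('postR',c(308,108),.078),('nL',c(65,345),.073),('nR',c(220,380),.073),('fL',c(125,85),.073),('fR',c(290,105),.073),('tabtop',c(123,432),.075),('baseNR',c(268,408),.008),('baseFR',c(335,120),.008)]:
    print(n,r(onz(t,uv,z)))
print('tab tri',tri(ray(t,c(123,432)),ray(s,(348,295.3))), onz(s,(348,295.3),.065))
print('frog',onz(t,(316,168),.03),'cup',onz(t,(153,243),.06),'green',onz(t,(308,261),.01),'roundtab',onz(t,(380,270),.07))
E
```

```text
postL [0.6721 0.1793 0.078 ]
postR [0.6525 0.0912 0.078 ]
nL [0.5469 0.1981 0.073 ]
nR [0.5314 0.129  0.073 ]
fL [0.664  0.1744 0.073 ]
fR [0.6548 0.1    0.073 ]
tabtop [0.5084 0.1709 0.075 ]
baseNR [0.5219 0.1178 0.008 ]
baseFR [0.6593 0.0883 0.008 ]
tab tri (array([0.50828748, 0.17336207, 0.06389718]), np.float64(0.0009664317671500953)) [0.50764428 0.17477634 0.065     ]
frog [ 0.76558182 -0.00541662  0.03      ] cup [0.58402082 0.36059828 0.06      ] green [0.54679037 0.01324378 0.01      ] roundtab [ 0.52301386 -0.14954048  0.07      ]
```

```bash
python3 -m jog '[[[0.005,0.02,0.03,0,0,0,1],[0.015,0.045,0.03,0,0,0,1],[0.015,0.045,0.02,0,0,-0.07,1],[0.015,0.045,0,0,0,-0.1,1],[0.015,0.045,0,0,0,-0.1,1],[0.015,0.045,0,0,0,-0.1,1],[0.015,0.045,0,0,0,-0.1,1],[0.015,0.045,0,0,0,-0.1,1],[0.015,0.045,0,0,0,0,1],[0.015,0.045,0,0,0,0,1],[0.015,0.045,0,0,0,0,1],[0.015,0.045,0,0,0,0,1],[0.015,0.045,0,0,0,0,1],[0.015,0.045,-0.02,0,0,0,0.8],[0.015,0.045,-0.03,0,0,0,0.6],[0.015,0.045,-0.03,0,0,0,0.6],[0.015,0.045,-0.02,0,0,0,0.6],[0.015,0.043,-0.014,0,0,0,0.6],[0.015,0.02,0,0,0,0,0.6],[0,0,0,0,0,0,0.6]]]' 12
python3 - <<'E'
from h import *
T=tool(); f=grab_frame('wrist'); np.savez('w1.npz',T=T); cv2.imwrite('pics/w1.png',f['pixels'][:,:,::-1]); print(T,monitor.get_state()['q'])
E
```

```text
t: 2.75
eef_pos: [0.5087, 0.1709, 0.1805]
ee_rot: [-3.141, 0.001, 1.355]
force: [0.1, -1.0, 0.4]
width: 0.053
[[ 2.14103103e-01  9.76810779e-01 -7.51122817e-04  5.08723302e-01]
 [ 9.76810635e-01 -2.14103668e-01 -7.76371778e-04  1.70880071e-01]
 [-9.19186471e-04 -5.67481149e-04 -9.99999417e-01  1.80529298e-01]
 [ 0.00000000e+00  0.00000000e+00  0.00000000e+00  1.00000000e+00]] [ 6.88851217e-01  1.57265079e-01 -3.44280226e-01 -8.44446938e-05
 -1.07035008e+00 -2.47603310e+00]
```

View pics/w1.png

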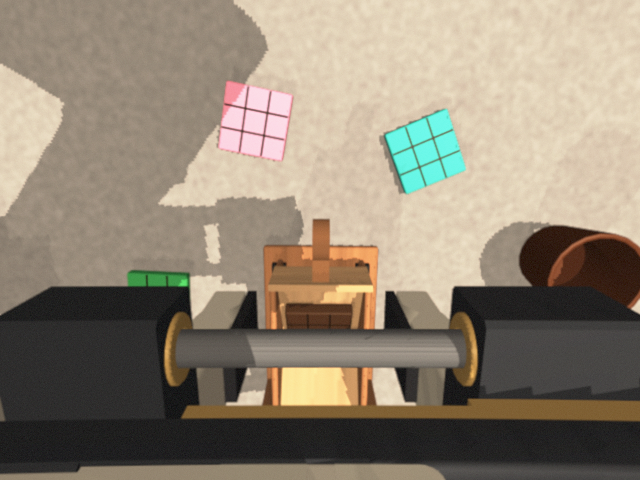

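The wrist view shows the brown scored tablet ahead at (320,318). The tab runs from (321,218) to (321,283), centred between the fingers and aligned with them.

Run:
```python
from h import *
T=tool(); f=grab_frame('wrist')
hx=np.array([.976,-.217])
for uv,z in [((321,219),.065),((313,240),.08),((329,240),.08),((320.5,240),.075),((265,247),.008),((379,247),.008),((314,275),.07),((329,275),.07)]:
    p=onz(f,uv,z,T); print(uv,p.round(4), 'rel tool',(T[:3,:3].T@(p-T[:3,3])).round(4))
g=cv2.resize(f['pixels'][200:300,250:390,::-1],None,fx=5,fy=5,interpolation=cv2.INTER_CUBIC); cv2.imwrite('pics/w1c.png',g)
```

```text
(321, 219) [0.4937 0.173  0.065 ] rel tool [-0.     -0.0147  0.1157]
(313, 240) [0.5037 0.1653 0.08  ] rel tool [-0.0054 -0.0032  0.1007]
(329, 240) [0.506  0.1759 0.08  ] rel tool [ 0.0054 -0.0032  0.1007]
(320.5, 240) [0.5061 0.17   0.075 ] rel tool [-0.0004 -0.0019  0.1057]
(265, 247) [0.5187 0.1181 0.008 ] rel tool [-0.0483  0.0216  0.1728]
(379, 247) [0.5397 0.2142 0.008 ] rel tool [0.0501 0.0215 0.1727]
(314, 275) [0.5317 0.1595 0.07  ] rel tool [-0.005   0.0254  0.1107]
(329, 275) [0.534  0.1701 0.07  ] rel tool [0.0058 0.0254 0.1107]
```

View pics/w1c.png

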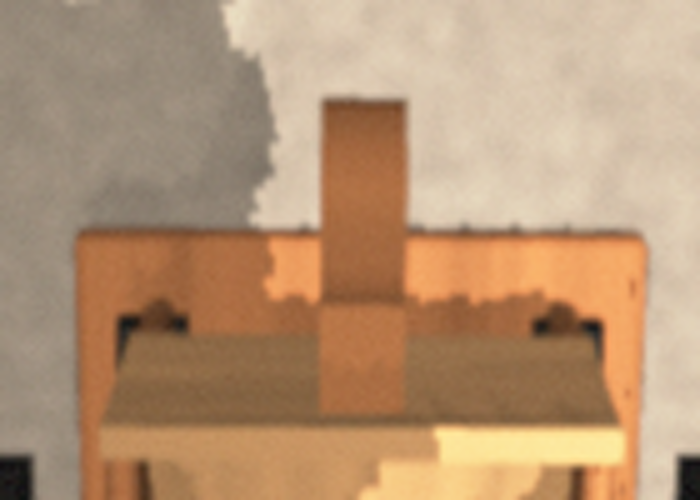

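```bash
python3 -m jog '[[[0,0,-0.02,0,0,0,0.5],[0,0,-0.03,0,0,0,0.5],[0,0,-0.025,0,0,0,0.5],[0,0,-0.02,0,0,0,0.5],[0,0,-0.01,0,0,0,0.5],[0,0,0,0,0,0,0.3],[0,0,0,0,0,0,0.2],[0,0,0,0,0,0,0.1],[0,0,0,0,0,0,0],[0,0,0,0,0,0,0],[0,0,0,0,0,0,0]]]' 12
python3 - <<'E'
from h import *
f=grab_frame('side'); cv2.imwrite('pics/s2.png',cv2.resize(f['pixels'][200:360,220:420,::-1],None,fx=4,fy=3.75,interpolation=cv2.INTER_CUBIC))
E
```

```text
t: 4.22
eef_pos: [0.5082, 0.1697, 0.0763]
ee_rot: [3.142, -0.0, 1.354]
force: [-0.6, 0.1, -0.8]
width: 0.0003
```

View pics/s2.png

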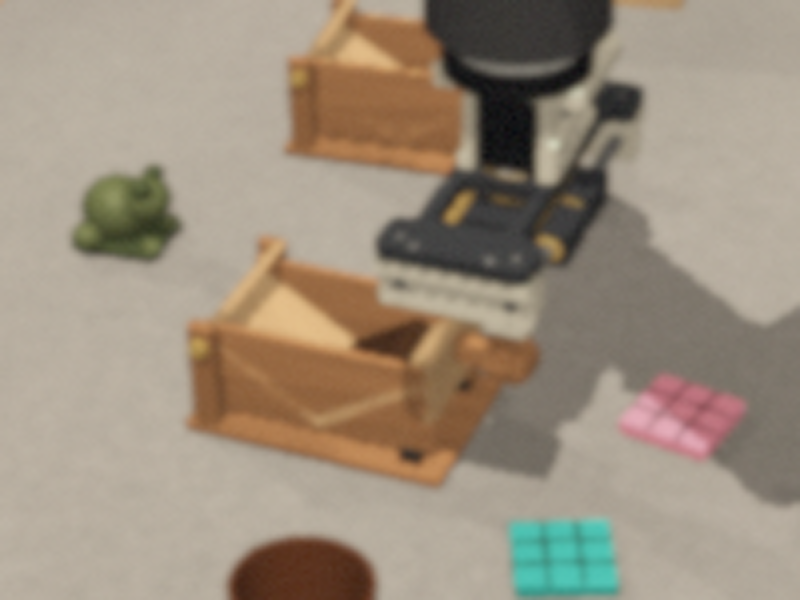

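Run:
```python
from h import *
T=tool(); f=grab_frame('side'); V=np.array(f['view'])
def proj(p):
    c=V[:3,:3]@p+V[:3,3]; x=c[:2]/c[2]; x=x*(1+f['k1']*(x@x)); K=np.array(f['K']); return K[0,0]*x[0]+K[0,2],K[1,1]*x[1]+K[1,2]
im=f['pixels'][:,:,::-1].copy()
for n,z in [('tcp',0),('grasp',.006),('tip',.025),('body',-.041)]:
    u=proj(T[:3,3]+T[:3,2]*z); print(n,u, ((u[0]-220)*4,(u[1]-200)*3.75))
w=grab_frame('wrist'); cv2.imwrite('pics/w2.png',w['pixels'][:,:,::-1])
print(T[:3,3],monitor.get_state()['width'],monitor.get_state()['force'])
```

```text
tcp (np.float64(348.0748870401674), np.float64(289.5186639152008)) (np.float64(512.2995481606697), np.float64(335.6949896820031))
grasp (np.float64(348.0510157364215), np.float64(291.7991937950556)) (np.float64(512.204062945686), np.float64(344.2469767314585))
tip (np.float64(347.97588965627335), np.float64(298.9431115566982)) (np.float64(511.9035586250934), np.float64(371.0366683376184))
body (np.float64(348.23990357455415), np.float64(273.6114473965812)) (np.float64(512.9596142982166), np.float64(276.0429277371794))
[0.50819194 0.16960265 0.07625549] 0.00041851490307057246 [-0.23127921 -0.54115879 -0.8085303 ]
```

View pics/w2.png

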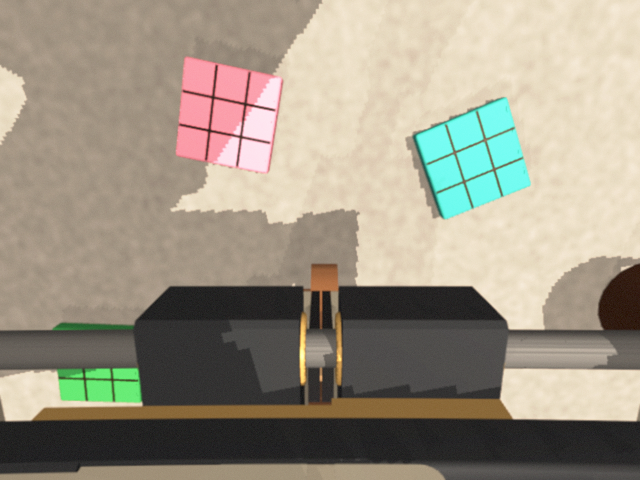

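The fingers shut on nothing (width 0.4 mm). In the wrist view the tab at (323,275) lies below the tips, so the tips sit higher than the stated 25 mm. I'll measure the tip height from the views.

Run:
```python
from h import *
from station import arm
print([a for a in dir(arm) if a[0]!='_'],arm.tip_extent)
f=grab_frame('wrist'); t=grab_frame('side')
a=cv2.resize(f['pixels'][250:350,270:370,::-1],(400,400),interpolation=cv2.INTER_CUBIC)
b=cv2.resize(t['pixels'][255:315,310:370,::-1],(400,400),interpolation=cv2.INTER_CUBIC)
cv2.imwrite('pics/z2.png',np.hstack([a,b]))
```

```text
['Unreachable', 'tip_extent'] 0.025
```

View pics/z2.png

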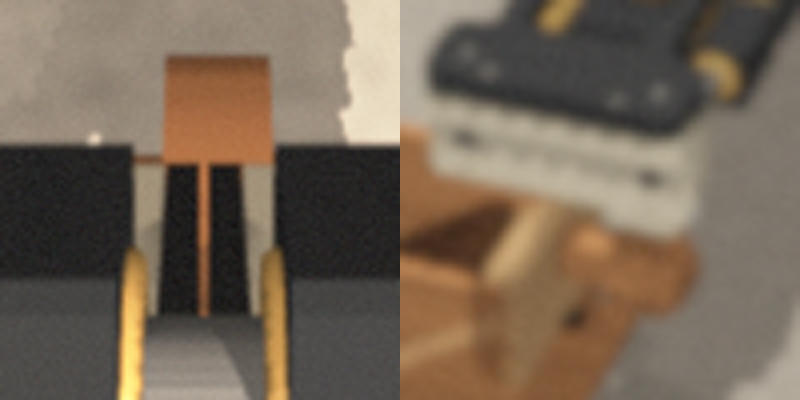

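Both views put the fingertips at about z = 0.080, level with the tab top. That is roughly 29 mm shorter than the stated 25 mm tip extent. I'll open, go about 30 mm lower with a force check, and close again.

```bash
python3 -m jog '[[[0,0,0,0,0,0,0.5],[0,0,0,0,0,0,0.5],[0,0,0,0,0,0,0.5],[0,0,0,0,0,0,0.5],[0,0,-0.01,0,0,0,0.5],[0,0,-0.01,0,0,0,0.5]]]' 12
python3 -m jog '[[[0,0,-0.006,0,0,0,0.5],[0,0,-0.004,0,0,0,0.5],[0,0,0,0,0,0,0.5]]]'
python3 - <<'E'
from h import *
f=grab_frame('wrist'); t=grab_frame('side')
a=cv2.resize(f['pixels'][230:430,220:420,::-1],(400,400),interpolation=cv2.INTER_CUBIC)
b=cv2.resize(t['pixels'][255:315,310:370,::-1],(400,400),interpolation=cv2.INTER_CUBIC)
cv2.imwrite('pics/z3.png',np.hstack([a,b]))
E
```

```text
t: 5.22
eef_pos: [0.508, 0.1695, 0.0554]
ee_rot: [-3.141, 0.0, 1.353]
force: [0.2, 0.4, -0.4]
width: 0.0436
t: 5.6
eef_pos: [0.5081, 0.1694, 0.0459]
ee_rot: [-3.141, 0.001, 1.354]
force: [0.1, -0.3, 0.0]
width: 0.0439
```

View pics/z3.png

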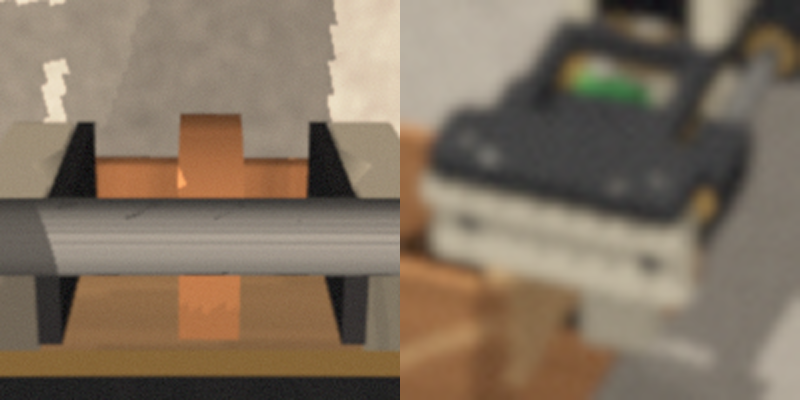

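Run:
```python
from h import *
t=grab_frame('side'); T=tool(); n=T[:3,0]
def pl(uv,d):
    o,v=ray(t,uv); p0=T[:3,3]+n*d; p=o+v*((p0-o)@n)/(v@n); return (T[:3,:3].T@(p-T[:3,3])).round(4),p[2].round(4)
c=lambda u,v:(310+(u-400)/6.667,255+v/6.667)
for nme,uv in [('tip BL',c(585,335)),('tip BR',c(655,350)),('slab BL',c(435,255)),('slab BR',c(690,305)),('slab mid',c(590,290)),('slab topL',c(430,185))]:
    print(nme,[pl(uv,d) for d in (.03,.043)])
```

```text
tip BL [(array([ 0.03  ,  0.0119, -0.007 ]), np.float64(0.0535)), (array([ 0.043 ,  0.0072, -0.018 ]), np.float64(0.0645))]
tip BR [(array([ 0.03  , -0.0112, -0.0074]), np.float64(0.054)), (array([ 0.043 , -0.0157, -0.0185]), np.float64(0.065))]
slab BL [(array([ 0.03  ,  0.0621, -0.0251]), np.float64(0.0716)), (array([ 0.043 ,  0.0566, -0.0359]), np.float64(0.0824))]
slab BR [(array([ 0.03  , -0.0224, -0.0282]), np.float64(0.0747)), (array([ 0.043 , -0.0267, -0.039 ]), np.float64(0.0855))]
slab mid [(array([ 0.03  ,  0.0103, -0.0252]), np.float64(0.0717)), (array([ 0.043 ,  0.0055, -0.036 ]), np.float64(0.0825))]
slab topL [(array([ 0.03  ,  0.0632, -0.0521]), np.float64(0.0987)), (array([ 0.043 ,  0.0577, -0.0625]), np.float64(0.1091))]
```

```bash
python3 -m jog '[[[0,0,-0.002,0,0,0,0.4],[0,0,0,0,0,0,0.3],[0,0,0,0,0,0,0.2],[0,0,0,0,0,0,0.1],[0,0,0,0,0,0,0.05],[0,0,0,0,0,0,0.05],[0,0,0,0,0,0,0.05]]]' 12
python3 - <<'E'
from h import *
f=grab_frame('wrist'); t=grab_frame('side')
a=cv2.resize(f['pixels'][230:430,220:420,::-1],(400,400),interpolation=cv2.INTER_CUBIC)
b=cv2.resize(t['pixels'][240:330,265:365,::-1],(400,400),interpolation=cv2.INTER_CUBIC)
cv2.imwrite('pics/z4.png',np.hstack([a,b])); print(monitor.get_state()['width'])
E
```

```text
t: 6.62
eef_pos: [0.5086, 0.171, 0.0444]
ee_rot: [3.141, -0.002, 1.354]
force: [-2.1, 5.7, -1.2]
width: 0.0117
0.012054290213641631
```

View pics/z4.png

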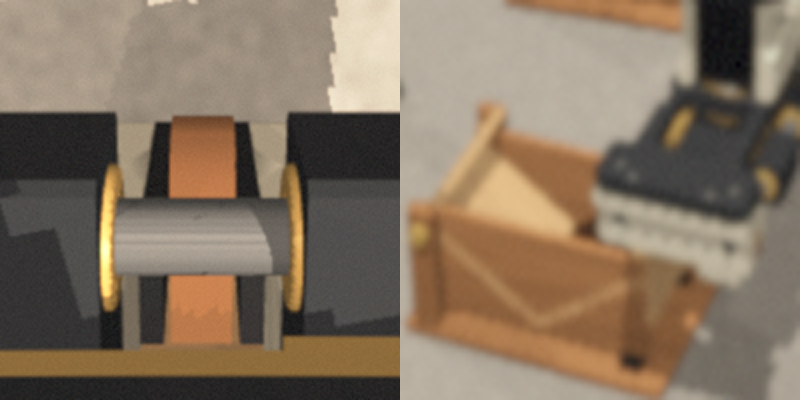

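Run:
```python
import numpy as np
h=np.array([.977,-.214])
def tab(ths):
    for a,b in zip(ths[:-1],ths[1:]):
        s=.158*(np.cos(a)-np.cos(b)); print(round(b,2),(h*s*1e3).round(1),round(.158e3*(np.sin(b)-np.sin(a)),1))
tab(np.r_[0,.02,np.arange(.06,.61,.06)]); print(); tab(np.arange(.6,1.081,.03))
```

```text
0.02 [ 0. -0.] 3.2
0.06 [ 0.2 -0.1] 6.3
0.12 [ 0.8 -0.2] 9.4
0.18 [ 1.4 -0.3] 9.4
0.24 [ 1.9 -0.4] 9.3
0.3 [ 2.5 -0.5] 9.1
0.36 [ 3.  -0.7] 9.0
0.42 [ 3.5 -0.8] 8.8
0.48 [ 4.  -0.9] 8.5
0.54 [ 4.5 -1. ] 8.3
0.6 [ 5.  -1.1] 8.0

0.63 [ 2.7 -0.6] 3.9
0.66 [ 2.8 -0.6] 3.8
0.69 [ 2.9 -0.6] 3.7
0.72 [ 3.  -0.7] 3.6
0.75 [ 3.1 -0.7] 3.5
0.78 [ 3.2 -0.7] 3.4
0.81 [ 3.3 -0.7] 3.3
0.84 [ 3.4 -0.7] 3.2
0.87 [ 3.5 -0.8] 3.1
0.9 [ 3.6 -0.8] 3.0
0.93 [ 3.7 -0.8] 2.9
0.96 [ 3.8 -0.8] 2.8
0.99 [ 3.8 -0.8] 2.7
1.02 [ 3.9 -0.9] 2.5
1.05 [ 4.  -0.9] 2.4
1.08 [ 4.1 -0.9] 2.3
```

```bash
python3 -m jog '[[[0.0003,0.0012,0,0,0,0,0.05],[0,0,0.0032,0,0,0,0.05],[0.0002,-0.0001,0.0063,0,0,0,0.05],[0.0008,-0.0002,0.0094,0,0,0,0.05],[0.0014,-0.0003,0.0094,0,0,0,0.05],[0.0019,-0.0004,0.0093,0,0,0,0.05],[0.0025,-0.0005,0.0091,0,0,0,0.05],[0,0,0,0,0,0,0.05]]]' 12
python3 - <<'E'
from h import *
t=grab_frame('side')
cv2.imwrite('pics/z5.png',cv2.resize(t['pixels'][220:340,250:400,::-1],(750,600),interpolation=cv2.INTER_CUBIC)); print(monitor.get_state()['width'])
E
```

```text
t: 7.72
eef_pos: [0.5157, 0.1694, 0.0918]
ee_rot: [3.141, -0.001, 1.353]
force: [1.4, 3.0, -1.7]
width: 0.0119
0.011959946555519612
```

View pics/z5.png

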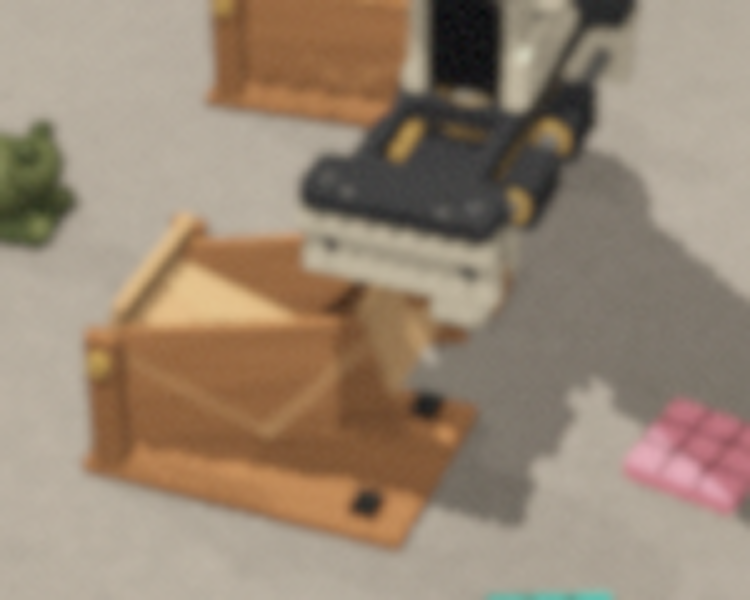

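The tray is lifting with the tab pinched at (450,330), forces are low, and the width holds at 12 mm. I continue to 0.6, then go slower.

```bash
python3 -m jog '[[[0.003,-0.0006,0.009,0,0,0,0.05],[0.0035,-0.0007,0.0088,0,0,0,0.05],[0.004,-0.0008,0.0085,0,0,0,0.05],[0.0045,-0.001,0.0083,0,0,0,0.05],[0.005,-0.001,0.008,0,0,0,0.05],[0.0027,-0.0005,0.0039,0,0,0,0.05],[0.0028,-0.0005,0.0038,0,0,0,0.05],[0.0029,-0.0006,0.0037,0,0,0,0.05],[0.003,-0.0006,0.0036,0,0,0,0.05],[0.0031,-0.0006,0.0035,0,0,0,0.05],[0,0,0,0,0,0,0.05]]]' 12
python3 -m jog '[[[0.0032,-0.0007,0.0034,0,0,0,0.05],[0.0033,-0.0007,0.0033,0,0,0,0.05],[0.0034,-0.0007,0.0032,0,0,0,0.05],[0.0035,-0.0008,0.0031,0,0,0,0.05],[0.0036,-0.0008,0.003,0,0,0,0.05],[0.0037,-0.0008,0.0029,0,0,0,0.05],[0.0038,-0.0008,0.0028,0,0,0,0.05],[0.0038,-0.0008,0.0027,0,0,0,0.05],[0.0039,-0.0008,0.0025,0,0,0,0.05],[0,0,0,0,0,0,0.05],[0,0,0,0,0,0,0.05],[0,0,0,0,0,0,0.05]]]' 12
python3 - <<'E'
from h import *
t=grab_frame('side'); u=grab_frame('top')
a=cv2.resize(t['pixels'][220:340,250:400,::-1],(400,320),interpolation=cv2.INTER_CUBIC)
b=cv2.resize(u['pixels'][180:300,210:310,::-1],(384,320),interpolation=cv2.INTER_CUBIC)
cv2.imwrite('pics/z6.png',np.hstack([a,b]));s=monitor.get_state(); print(s['width'],s['t'],s['eef_pos'])
E
```

```text
t: 9.15
eef_pos: [0.5496, 0.1617, 0.1522]
ee_rot: [-3.141, 0.001, 1.353]
force: [-3.1, -2.9, 0.0]
width: 0.0118
t: 10.65
eef_pos: [0.5819, 0.1544, 0.1792]
ee_rot: [-3.141, 0.002, 1.353]
force: [-3.3, -6.7, 0.4]
width: 0.012
0.011534902003500144 10.75 [0.58193253 0.1543627  0.17919137]
```

View pics/z6.png

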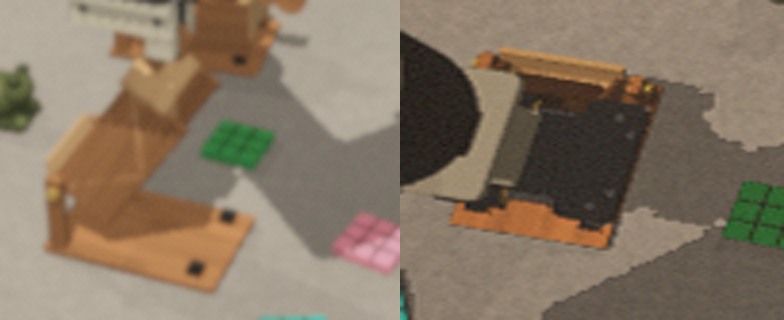

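Tilt is about 1.02 by the TCP arc, and the gripper hides the tablet. I raise slightly to about 1.06, hold, then lower slowly.

```bash
python3 -m jog '[[[0.0025,-0.0015,0.0016,0,0,0,0.05],[0.0026,-0.0012,0.0016,0,0,0,0.05],[0,0,0,0,0,0,0.05],[0,0,0,0,0,0,0.05],[0,0,0,0,0,0,0.05],[0,0,0,0,0,0,0.05]]]' 12
python3 - <<'E'
from h import *
w=grab_frame('wrist'); cv2.imwrite('pics/w7.png',w['pixels'][:,:,::-1])
import numpy as np
h=np.array([.977,-.214]); ths=np.r_[np.arange(1.06,.06,-.05),.06,.02,0]
for a,b in zip(ths[:-1],ths[1:]):
    s=.158*(np.cos(a)-np.cos(b)); print(round(b,2),(h*s*1e3).round(1),round(.158e3*(np.sin(b)-np.sin(a)),1))
E
```

```text
t: 11.5
eef_pos: [0.5873, 0.1531, 0.1824]
ee_rot: [3.141, -0.001, 1.354]
force: [-2.6, 0.3, 1.3]
width: 0.0121
1.01 [-6.6  1.5] -4.0
0.96 [-6.4  1.4] -4.4
0.91 [-6.2  1.4] -4.7
0.86 [-6.   1.3] -5.0
0.81 [-5.7  1.3] -5.3
0.76 [-5.5  1.2] -5.6
0.71 [-5.2  1.1] -5.9
0.66 [-4.9  1.1] -6.1
0.61 [-4.6  1. ] -6.4
0.56 [-4.3  0.9] -6.6
0.51 [-3.9  0.9] -6.8
0.46 [-3.6  0.8] -7.0
0.41 [-3.3  0.7] -7.2
0.36 [-2.9  0.6] -7.3
0.31 [-2.5  0.6] -7.5
0.26 [-2.2  0.5] -7.6
0.21 [-1.8  0.4] -7.7
0.16 [-1.4  0.3] -7.8
0.11 [-1.   0.2] -7.8
0.06 [-0.7  0.1] -7.9
0.02 [-0.2  0.1] -6.3
0.0 [-0.  0.] -3.2
```

View pics/w7.png

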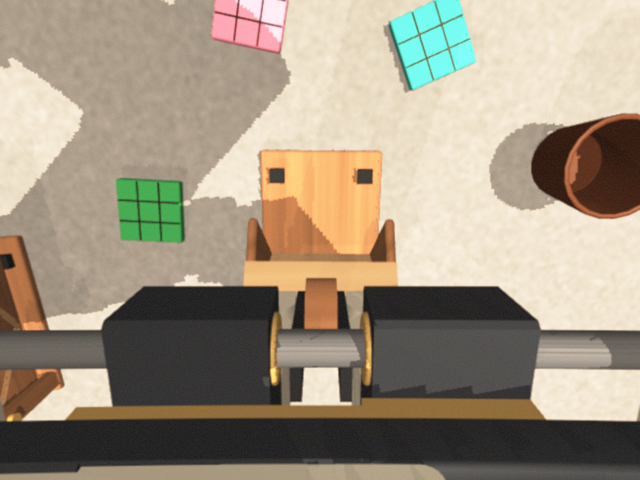

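The wrist view shows the tray stood up, with the tab held at (321,300). The stand base is bare and no tablet has fallen out. I lower to about 0.31 and look.

```bash
python3 -m jog '[[[-0.003,0.0007,-0.002,0,0,0,0.05],[-0.0036,0.0008,-0.002,0,0,0,0.05],[-0.0064,0.0014,-0.0044,0,0,0,0.05],[-0.0062,0.0014,-0.0047,0,0,0,0.05],[-0.006,0.0013,-0.005,0,0,0,0.05],[-0.0057,0.0013,-0.0053,0,0,0,0.05],[-0.0055,0.0012,-0.0056,0,0,0,0.05],[-0.0052,0.0011,-0.0059,0,0,0,0.05],[-0.0049,0.0011,-0.0061,0,0,0,0.05],[-0.0046,0.001,-0.0064,0,0,0,0.05],[-0.0043,0.0009,-0.0066,0,0,0,0.05],[-0.0039,0.0009,-0.0068,0,0,0,0.05],[-0.0036,0.0008,-0.007,0,0,0,0.05],[-0.0033,0.0007,-0.0072,0,0,0,0.05],[-0.0029,0.0006,-0.0073,0,0,0,0.05],[-0.0025,0.0006,-0.0075,0,0,0,0.05],[0,0,0,0,0,0,0.05]]]' 12
python3 - <<'E'
from h import *
t=grab_frame('side'); u=grab_frame('top')
a=cv2.resize(t['pixels'][220:340,250:400,::-1],(400,320),interpolation=cv2.INTER_CUBIC)
b=cv2.resize(u['pixels'][180:300,210:310,::-1],(384,320),interpolation=cv2.INTER_CUBIC)
cv2.imwrite('pics/z8.png',np.hstack([a,b]))
E
```

```text
t: 13.68
eef_pos: [0.5155, 0.1694, 0.0919]
ee_rot: [3.141, -0.001, 1.354]
force: [0.8, 7.0, -0.7]
width: 0.0117
```

View pics/z8.png

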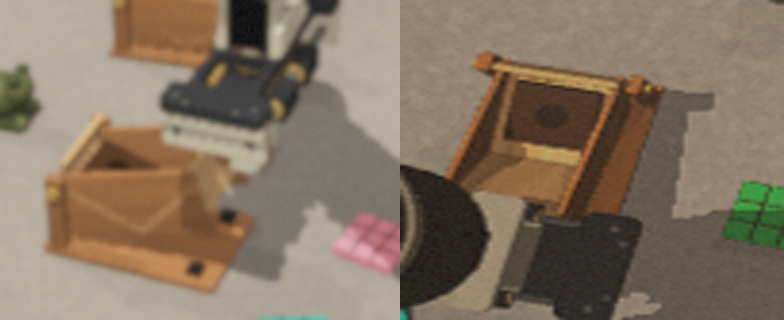

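The tablet has flipped: in the top crop the plain face with the round mark at (550,115) lies on the far slope. I lower the rest of the way gently.

```bash
python3 -m jog '[[[-0.0008,0.0012,-0.0036,0,0,0,0.05],[-0.001,0.0005,-0.0038,0,0,0,0.05],[-0.001,0.0002,-0.0038,0,0,0,0.05],[-0.0009,0.0002,-0.0038,0,0,0,0.05],[-0.0008,0.0002,-0.0039,0,0,0,0.05],[-0.0007,0.0002,-0.0039,0,0,0,0.05],[-0.0006,0.0001,-0.0039,0,0,0,0.05],[-0.0005,0.0001,-0.0039,0,0,0,0.05],[-0.0004,0.0001,-0.0039,0,0,0,0.05],[-0.0003,0,-0.0039,0,0,0,0.05],[-0.0002,0,-0.003,0,0,0,0.05],[-0.0001,0,-0.002,0,0,0,0.05],[0,0,-0.0015,0,0,0,0.05],[0,0,-0.001,0,0,0,0.05],[0,0,0,0,0,0,0.05],[0,0,0,0,0,0,0.05]]]' 12
```

```text
t: 15.78
eef_pos: [0.5079, 0.1712, 0.0466]
ee_rot: [-3.141, 0.0, 1.354]
force: [-3.7, -0.7, 3.0]
width: 0.0117
```

```bash
python3 -m jog '[[[0,0,-0.0008,0,0,0,0.05],[0,0,-0.0006,0,0,0,0.05],[0,0,0,0,0,0,0.05],[0,0,0,0,0,0,0.05]]]' 12
python3 -c "
from station import monitor;import numpy as np
s=monitor.get_state();print(np.round(s['eef_pos'],4),np.round(s['force'],1))"
python3 -m jog '[[[0,0,-0.0008,0,0,0,0.05],[0,0,0,0,0,0,0.05],[0,0,0,0,0,0,0.05]]]' 12
python3 - <<'E'
from h import *
t=grab_frame('side'); u=grab_frame('top')
a=cv2.resize(t['pixels'][220:340,250:400,::-1],(400,320),interpolation=cv2.INTER_CUBIC)
b=cv2.resize(u['pixels'][180:300,210:310,::-1],(384,320),interpolation=cv2.INTER_CUBIC)
cv2.imwrite('pics/z9.png',np.hstack([a,b]));print(monitor.get_state()['force'])
E
```

```text
t: 16.27
eef_pos: [0.508, 0.1712, 0.0463]
ee_rot: [3.141, 0.0, 1.354]
force: [-7.7, -2.9, 15.4]
width: 0.012
[0.508  0.1712 0.0463] [-7.7 -2.9 15.4]
t: 16.65
eef_pos: [0.5083, 0.1711, 0.0457]
ee_rot: [3.141, 0.0, 1.354]
force: [-7.2, -3.8, 16.6]
width: 0.012
[-7.3367266  -4.17990466 17.08910406]
```

View pics/z9.png

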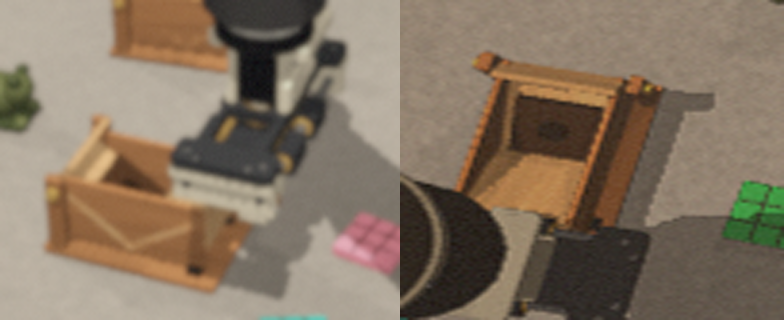

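The tray is on its rest: a 15–17 N reaction has built up, and the tablet has slid to the valley with its mark up at (553,130). I relieve the press, open and retreat.

```bash
python3 -m jog '[[[0.0003,0,0.001,0,0,0,0.05],[0,0,0,0,0,0,0.05],[0,0,0,0,0,0,0.2],[0,0,0,0,0,0,0.3],[0,0,0,0,0,0,0.5],[0,0,0,0,0,0,0.5],[0,0,0,0,0,0,0.5]]]' 
python3 -m jog '[[[0,0,0.005,0,0,0,0.5],[0,0,0.015,0,0,0,0.5],[0,0,0.03,0,0,0,0.5],[0,0,0.04,0,0,0,0.5],[0,0,0.04,0,0,0,0.5],[-0.03,-0.02,0.03,0,0,0,0.5],[-0.02,-0.045,0.01,0,0,0,0.5],[-0.01,-0.05,0,0,0,0,0.5],[0,-0.05,0,0,0,0,0.5],[0,-0.05,0,0,0,0,0.5],[0,-0.03,0,0,0,0,0.5],[0,0,0,0,0,0,0.5]]]'
python3 - <<'E'
from h import *
t=grab_frame('side'); u=grab_frame('top')
a=cv2.resize(t['pixels'][220:340,250:400,::-1],(400,320),interpolation=cv2.INTER_CUBIC)
b=cv2.resize(u['pixels'][180:300,210:310,::-1],(384,320),interpolation=cv2.INTER_CUBIC)
cv2.imwrite('pics/z10.png',np.hstack([a,b]));cv2.imwrite('pics/top10.png',u['pixels'][:,:,::-1]);print(monitor.get_state()['force'])
E
```

```text
t: 17.62
eef_pos: [0.5086, 0.1715, 0.0452]
ee_rot: [3.142, -0.0, 1.354]
force: [-0.2, 0.1, 0.3]
width: 0.043
t: 19.12
eef_pos: [0.4482, -0.0753, 0.2164]
ee_rot: [3.14, -0.0, 1.351]
force: [-1.3, 0.4, -0.6]
width: 0.0438
[-0.99377978  1.0245436  -1.18187607]
```

View pics/z10.png

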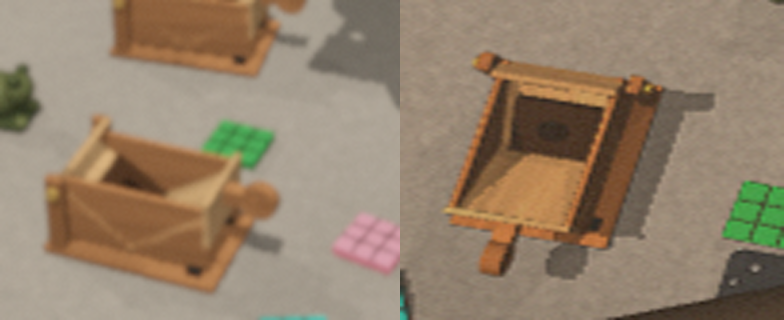

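View pics/top10.png

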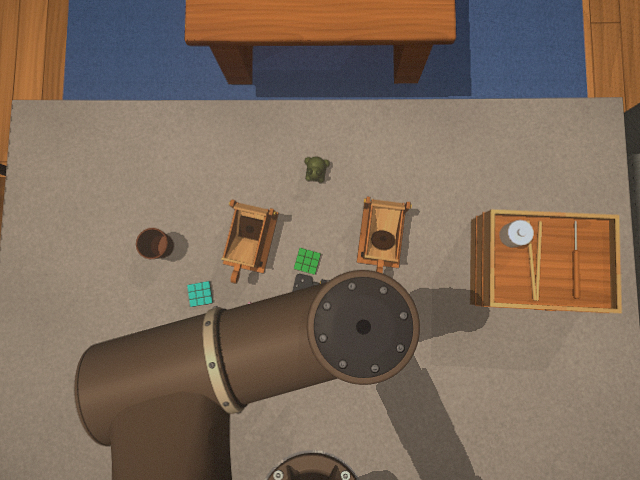

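The tablet lies mark-side up on the far slope at (249,229). The tray is down with its tab at (236,272), and everything else in view is where it was: cup, frog, cake, round tray and tiers. The robot is clear of everything.

```bash
python3 -c "
from station import job_done,monitor
print(monitor.get_state()['t']);job_done()"
```

```text
19.225
the job is handed in; nothing more can be done
```

The square tablet is turned over and the job is handed in at 19.2 s. I pinched the tray's tab, lifted the tray to about 1.06 rad, lowered it by hand onto its rest, and let go only after relieving the press on it.

- **Result:** The last top and side views show the plain, round-marked face up on the far slope and the tray down. The cake, its tray, the frog, the cup and the tiers look where they were, and the arm was clear of everything.
- **First pinch missed:** It closed above the tab. The camera views put the fingertips about 30 mm short of the stated 25 mm ahead of the TCP, so I regrasped lower. The grip then read 12 mm, matching the tab.
- **Forces:** When the tray met its rest I overpressed briefly to about 17 N. It came to rest with the TCP about 1 mm higher than at the first pinch, which I put down to a slightly different grip height.
- **Not checked:** I could not see the tablet tumble, because the gripper and tray hid it. I saw it only afterwards, already on the far slope.

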